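Lock the hold-down stud in the shaker table's T-slot

TASK

Fit the hold-down stud (the pin with the flat bar grip, in the grey caddy) to the shaker table: drop its T-shaped head through the wide window of the deck's slot, slide it along the slot all the way to the closed end by the tube rack, then turn it a quarter turn there so that it locks. Leave it standing upright with its flange down on the deck, and let go.

Things in the scene. Friction and masses are not known exactly. Their poses are not given: they have to be found in the camera images.
- stud_grip (a point): Centre of the stud's flat black bar grip: 46 mm long (x), 14 thick (y), 32 high; z up. Pin of about 150 g, upright in a caddy well. Under this point: flange (46 dia, 6 thick), its underside 46 mm below, resting on the caddy top; stem 10 dia; T head 42 long (x, as the bar), 22 wide, 8 thick, underside 70 mm below. Lifts straight out. The pins with a round knob or a ball are not wanted.
- slot_entry (a point): Centre of the slot's drop-in window, level with the deck top. x runs along the slot to its closed end, z up. Window 60 mm (x) by 34 (y), taking the head lengthwise; its +x end tapers into a slot 17 wide that passes the stem only. Under the 8 mm deck lips is a channel 22 high, 36 wide: head down in it, the stud slides with its flange 0 to 8 mm above the deck and cannot turn.
- slot_end (a point): Stud axis position when its stem touches the slot's closed end, level with the deck top; 105 mm along +x from slot_entry, same axes. Here the channel is 58 mm wide: within 20 mm of the end the head turns, either way, until the bar lies across the slot (y). Locked, flange on the deck, the bar's centre is 46 mm above. A tube rack, 60 mm high, stands on the deck 72 mm beyond.
- caddy: Fixed grey plastic block, 225 (x) by 75 (y) by 40 mm high, origin at the centre of its underside. Three wells in a row along x, 75 mm apart, each 52 (x) by 30 mm and 32 deep, hold the stud and two other pins (round knob, ball), all under 65 mm above the block. Opposite it stands the white shaker table, 280 by 190 mm, fixed, with its aluminium deck 90 mm above the bench.
Mind the look-alikes: they are no part of the job. What is shaped like the part that bears stud_grip but yellow is not meant.

How it is judged:
By the outcome, as a careful person would: the job done as asked, in the order asked, and still so for the second after the job is handed in, with the robot touching nothing.
It also fails if it takes over 48 s, if anything falls off the work surface, if the arm or the gripper's body presses on something with over 40 N, if the wrist force passes 120 N, or if a joint passes its speed limit or range.

ROBOT

A 6-joint arm with a two-finger parallel gripper is mounted at the origin on the work surface. World frame = base frame: x ahead of the robot, y to its left, z up, the work surface at z = 0. Lengths are in m, angles in degrees, forces in N, time in s.
With the tool pointing down it reaches from about 0.4 to 0.825 m from the base axis. Payload 7 kg.
Tool frame: the origin (TCP) lies between the finger pads; the fingertips stand 22 mm ahead of it and the grasp point (between the pads) lies 3 mm ahead of it; z points along the fingers, y is the direction in which the jaws open and shut (so a half turn about z gives the same grasp; the last joint's range is limited). The gripper opens to 85 mm and grips with 20 to 120 N. Pads are 22 mm wide; open, the fingers measure 114 mm over their backs; the gripper's body (76 mm by 85 mm) begins 54 mm behind the grasp point. The pads swing forward as they close: fully open they stand 13 mm farther back than shut.
Start: joints at [-57.806, 20.546, 0.682, 0, -70.136, -16.507], TCP at [0.182, -0.65, 0.253] pointing down, gripper open.
Joint ranges: [-176.03, 176.03], [-82.01, 121.73], [-58.28, 71.71], [-173.87, 95.51], [-174.79, -0.11], [-173.66, 173.66]. Speed limits (degrees/s): [136.94, 136.94, 172.46, 180, 180, 180].

INTERFACE

Orientations are given as [roll, pitch, yaw] about the fixed x, y, z axes, in that order (R = Rz(yaw) Ry(pitch) Rx(roll)).
In Python, from cell import robot gives the robot as it stands. The module is installed in compiled form; this text tells all that it offers. Calls block until the motion is done:
- robot.goto(position, orientation): joint-space move of the TCP to a pose.
- robot.move_linear(position, attitude=None, v=0.15): straight line of the TCP; attitude=None keeps the orientation; v is the mean speed in m/s.
- robot.movej(angles): joint-space move.
- robot.set_gripper(opening): finger opening in m; the grip force is fixed at half the most; returns when the fingers have stopped.
- robot.pause(seconds).
- robot.inverse_kinematics(position, orientation): joint angles nearest the present ones, or None.
- robot.read_state(): the state.
- robot.get_image(name): name is "side" or "top"; returns a dict with "color" (420x560x3 uint8, blue, green, red), "K" (3x3 intrinsics, pixels), "cam_to_world" (4x4, takes a point from camera to world coordinates). Camera axes: x right, y up, looking along -z (the intrinsics and any distortion apply to the point x, -y, -z); pixel columns grow to the right and rows downward; lengths in m; the calibration is good to about 2 mm. A picture is of the moment at which its call begins. There is no depth.
A pose or a line that the arm cannot do raises robot.IKError and nothing moves.
- robot.job_done(): hands the job in, once; it reports no verdict.
The state is a dict: "time_s": time; "joint_pos": joint angles; "qd": joint speeds; "tau": joint torques, N m; "eef_pos": TCP position; "eef_rot": TCP orientation; "force": force on the tool from outside, world axes, zero at the start; "ft_torque": the same for the moment, N m; "grip_width": finger opening in m.
Only numpy, scipy, OpenCV 4.12 (cv2) and the standard library are available. Lean on these libraries where they do the work, as an engineer would, in place of code of your own. Each camera call takes 0.05 s, during which the arm holds its last target.

## Working session

There is one attempt and no reset: what is moved stays moved. The work goes in short steps, each a Python script; the robot and the scene stay as the last script left them, time stands still between calls to the robot, and variables do not carry over. Pictures are saved under pics/ and viewed, and the job is handed in when it is done.

```bash
mkdir -p pics; python3 - <<'E'
from cell import robot
import cv2,numpy as np
for n in("side","top"):
    d=robot.get_image(n); cv2.imwrite(f"pics/{n}0.png",d["color"]); print(n,d["K"],d["cam_to_world"],[k for k in d])
    np.savez(f"{n}0.npz",**{k:np.array(v) for k,v in d.items()})
s=robot.read_state();print(s)
E
```

```text
side [[532.74292177   0.         274.99600192]
 [  0.         532.74292177 210.02918262]
 [  0.           0.           1.        ]] [[-0.9612103   0.19733554 -0.19270038  0.36983397]
 [-0.2756939  -0.66657073  0.6925867   0.57443909]
 [ 0.00822354  0.71884779  0.69511886  0.70147826]
 [ 0.          0.          0.          1.        ]] ['color', 'K', 'cam_to_world']
top [[456.78754166   0.         272.38641747]
 [  0.         456.78754166 216.30415504]
 [  0.           0.           1.        ]] [[-0.02836848  0.9873883  -0.15575483  0.40433231]
 [-0.99923525 -0.03220656 -0.02217329 -0.03299285]
 [-0.02690997  0.15500669  0.98754685  0.95466281]
 [ 0.          0.          0.          1.        ]] ['color', 'K', 'cam_to_world']
{'time_s': 0.1, 'joint_pos': array([-5.78055086e+01,  2.05886645e+01,  6.38755189e-01, -1.74259516e-02,
       -7.01358651e+01, -1.65038929e+01]), 'qd': array([-0.01262961, -0.06956302,  0.13342719,  0.03368949,  0.11909609,
       -0.04453572]), 'tau': array([-1.47268489e-03, -5.84762907e+01,  2.94107723e+01,  6.95465907e+00,
       -3.21060637e-03, -3.38163268e-06]), 'eef_pos': array([ 0.18238215, -0.64947949,  0.25244124]), 'eef_rot': array([ 1.79913105e+02, -8.66170240e-03, -1.64315328e+02]), 'force': array([ 0.08107969,  0.27928155, -0.76515831]), 'ft_torque': array([-0.03775172,  0.04518654, -0.03095318]), 'grip_width': 0.08530472173532104}
```

View pics/side0.png

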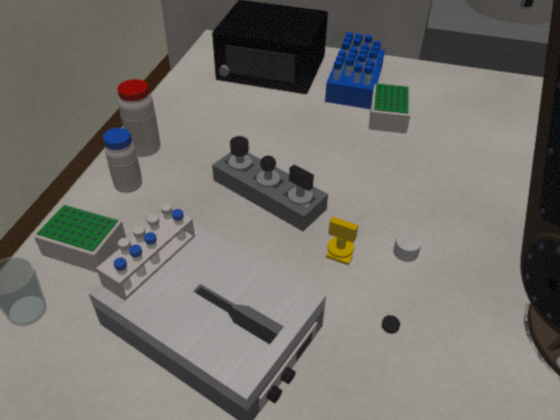

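View pics/top0.png

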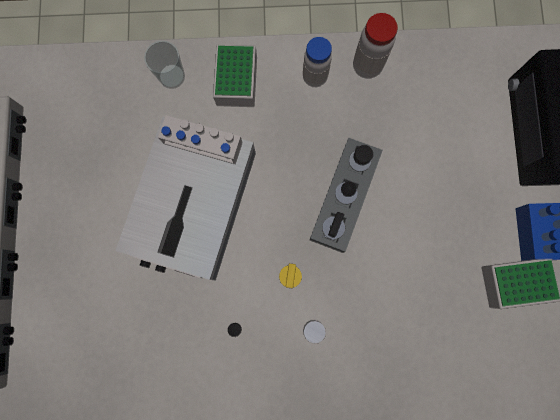

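The stud with the flat bar sits in the caddy's nearest well: top image about (336,225), side about (301,180). The slot runs from its window at top (173,237) to its closed end at (187,188). I'll zoom in on both.

```bash
python3 - <<'E'
import cv2
t=cv2.imread("pics/top0.png");s=cv2.imread("pics/side0.png")
def c(i,x,y,w,h,f,n): cv2.imwrite(n,cv2.resize(i[y:y+h,x:x+w],None,fx=f,fy=f,interpolation=cv2.INTER_CUBIC))
c(t,110,110,150,180,3.3,"pics/t_deck.png")
c(t,300,130,90,130,4.5,"pics/t_cad.png")
c(s,180,270,120,80,6,"pics/s_slot.png")
c(s,205,130,130,100,6,"pics/s_cad.png")
E
```

```text
(no output)
```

View pics/t_deck.png

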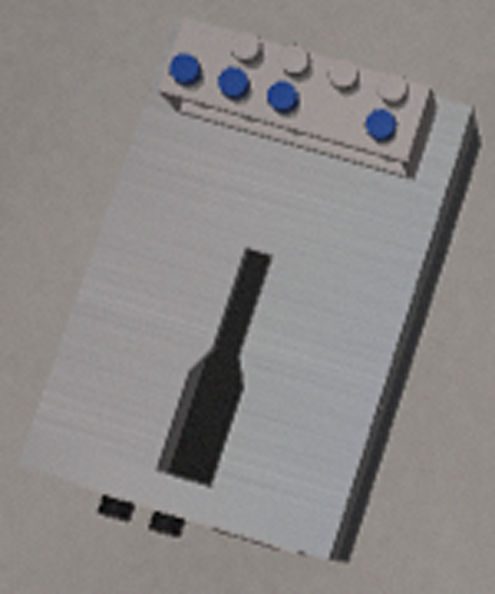

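View pics/t_cad.png

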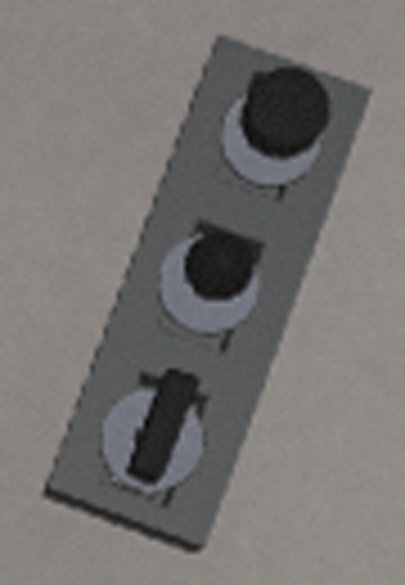

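View pics/s_slot.png

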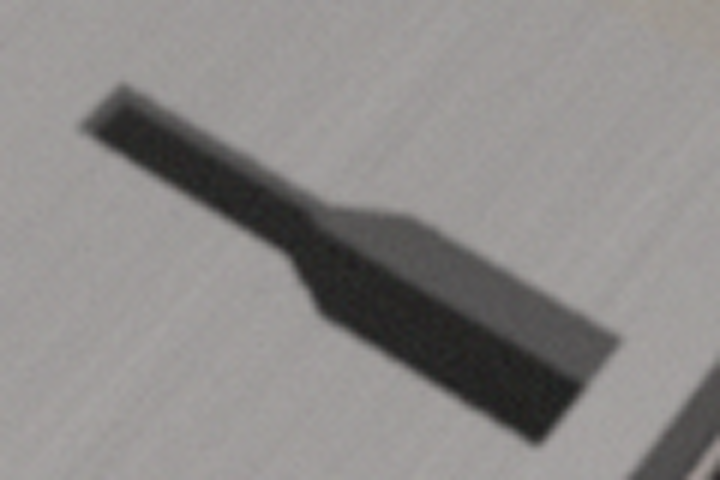

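View pics/s_cad.png

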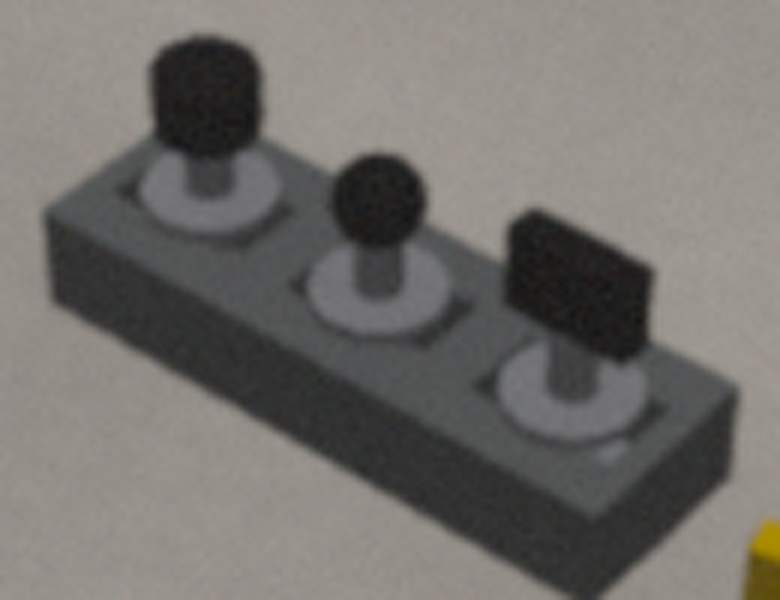

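```bash
cat > h.py <<'E'
import numpy as np,cv2
def load(n):
    d=np.load(n+".npz");return d["color"],d["K"],d["cam_to_world"]
def ray(uv,K,T):
    uv=np.asarray(uv,float);d=np.array([(uv[0]-K[0,2])/K[0,0],-(uv[1]-K[1,2])/K[1,1],-1.])
    d=T[:3,:3]@d;return T[:3,3],d/np.linalg.norm(d)
def plane(uv,z,K,T):
    o,d=ray(uv,K,T);return o+d*(z-o[2])/d[2]
def tri(rs):
    A=0;b=0
    for o,d in rs:
        P=np.eye(3)-np.outer(d,d);A=A+P;b=b+P@o
    p=np.linalg.solve(A,b);return p,[np.linalg.norm((np.eye(3)-np.outer(d,d))@(p-o)) for o,d in rs]
E
python3 - <<'E'
from h import *
def un(p,f,ox,oy): return ((np.array(p)+.5)/f-.5+np.array([ox,oy]))
C={"top":([(246,248),(272,254),(157,468),(211,486)],3.3,110,110),"side":([(122,82),(80,128),(622,340),(540,445)],6,180,270)}
for n,(ps,f,ox,oy) in C.items():
    im,K,T=load(n+"0")
    P=[plane(un(p,f,ox,oy),.09,K,T) for p in ps]
    e=(P[0]+P[1])/2;w=(P[2]+P[3])/2;L=e-w
    print(n,"end",e,"win",w,"len",np.linalg.norm(L),"yaw",np.degrees(np.arctan2(L[1],L[0])),np.linalg.norm(P[0]-P[1]),np.linalg.norm(P[2]-P[3]))
rs=[]
for n,(x,y,w,h) in {"top":(322,205,26,40),"side":(285,160,35,37)}.items():
    im,K,T=load(n+"0");g=im.max(2)[y:y+h,x:x+w]
    for th in (45,52,60):
        m=(g<th).astype(np.uint8);k,l,st,c=cv2.connectedComponentsWithStats(m);i=1+st[1:,4].argmax()
        print(n,th,st[i],c[i]+[x,y])
    if n=='top':print(g[4:])
    else:print(g)
E
```

```text
top end [0.60632593 0.14872682 0.09      ] win [0.47434968 0.1921844  0.09      ] len 0.13894708167154052 yaw -18.225855248808166 0.01596684648561536 0.03341993947648948
side end [0.60357272 0.14994512 0.09      ] win [0.47160127 0.19408316 0.09      ] len 0.13915685916243617 yaw -18.49258213897886 0.016255966866759532 0.0325916118720376
top 45 [  6   7  17  25 201] [335.75124378 223.36318408]
top 52 [  6   7  18  25 216] [335.77314815 223.34259259]
top 60 [  6   7  18  25 220] [335.86818182 223.37727273]
[[ 91  93  89  94  91  88  95  87  91  91  90  90  91  92  93  91  91  92
   91  92  90  92  89  91  90  92]
 [ 93  91  93  91  94  91  89  94  94  92  91  93  93  90  90  89  92  92
   95  91  92  93  91  94  91  94]
 [ 92  90  95  94  92  89  89  91  90  92  90  94  90  93  94  88  86  88
   91  91  95  91  92  90  90  91]
 [ 93  94  92  91  91  92  94  92  90  74  82  89  91  96  86  34  28  41
   71  87  86  89  92  91  92  93]
 [ 92  92  92  92  92  91  90  91  86  46  44  62  71  80  46  32  36  35
   37  32  40  70  89  91  91  93]
 [ 91  90  91  91  90  93  92  94  81  43  3
[... 3001 characters left out ...]
0  91]
 [ 91  89  94  95  94  95  92  94  91  90  95  93  87  80  60  74  97  93
   93  95  93  92  92  92  90  91]
 [ 43  50  78  90  90  91  95  90  93  91  94  95  93  93  94  93  92  92
   90  92  94  92  93  92  93  92]
 [ 56  44  40  48  52  77  91  91  95  93  92  98  91  93  93  91  93  93
   93  92  94  93  91  91  94  93]]
side 45 [  4   6  24  24 376] [300.71010638 177.50265957]
side 52 [  4   6  24  24 389] [300.71208226 177.62467866]
side 60 [  4   6  24  24 413] [300.74576271 177.71186441]
[[156 153 154 ... 154 155 158]
 [155 154 155 ... 153 153 156]
 [156 158 156 ... 159 158 156]
 ...
 [ 52  52  68 ...  85  86  86]
 [ 60  58  71 ...  89  85  85]
 [ 76  70  68 ...  84  87  87]]
```

```bash
python3 - <<'E'
from h import *
rs=[]
# bar silhouettes
for n,(x,y,w,h) in {"top":(322,205,26,40),"side":(285,160,35,37)}.items():
    im,K,T=load(n+"0");g=im.max(2)[y:y+h,x:x+w]
    big=cv2.resize(g,None,fx=6,fy=6,interpolation=cv2.INTER_LINEAR)
    m=cv2.morphologyEx((big<62).astype(np.uint8),cv2.MORPH_OPEN,cv2.getStructuringElement(cv2.MORPH_ELLIPSE,(33,33)))
    cn=max(cv2.findContours(m,0,2)[0],key=cv2.contourArea);M=cv2.moments(cn)
    c=(np.array([M['m10'],M['m01']])/M['m00']+.5)/6-.5+[x,y]
    r=cv2.minAreaRect(cn);print(n,c,r)
    rs.append(ray(c,K,T));print("z.086",plane(c,.086,K,T))
    vis=cv2.resize(im[y:y+h,x:x+w],None,fx=12,fy=12);cv2.drawContours(vis,[cn*2],-1,(0,0,255),1);cv2.imwrite(f"pics/bar_{n}.png",vis)
    # flange: 'bluish light' pixels -> plane points at .046, circle fit
    x-=10;y-=5;w+=20;h+=25
    if n=='top': mm=(im.max(2)>110)
    else: mm=(im.max(2)>115)&((im[...,0].astype(int)-im[...,2])>2)
    mm=mm[y:y+h,x:x+w].astype(np.uint8);k,l,st,cc=cv2.connectedComponentsWithStats(mm)
    print(st[1:][st[1:,4]>20]+[x,y,0,0,0])
print("tri",tri(rs))
E
python3 - <<'E'
import cv2,numpy as np
a=cv2.imread('pics/bar_top.png');b=cv2.imread('pics/bar_side.png')
H=max(a.shape[0],b.shape[0]);p=lambda i:cv2.copyMakeBorder(i,0,H-i.shape[0],0,0,0)
cv2.imwrite('pics/bars.png',np.hstack([p(a),p(b)]))
E
```

```text
top [335.74582289 223.84232215] ((85.69239807128906, 118.14649963378906), (57.34060287475586, 155.38365173339844), 20.297569274902344)
z.086 [ 0.52278826 -0.13429136  0.086     ]
[[312 200  12  31 202]
 [339 200  16   4  43]
 [323 217  22  22 203]
 [312 219  46  46 955]]
side [300.66275379 177.79553828] ((96.72654724121094, 110.96200561523438), (171.0584716796875, 104.38087463378906), 27.34987449645996)
z.086 [ 0.51947263 -0.13079693  0.086     ]
[[289 189  18  13  67]]
tri (array([ 0.52179763, -0.13482393,  0.08253408]), [np.float64(0.0014576048847305032), np.float64(0.001457604884730541)])
```

View pics/bars.png

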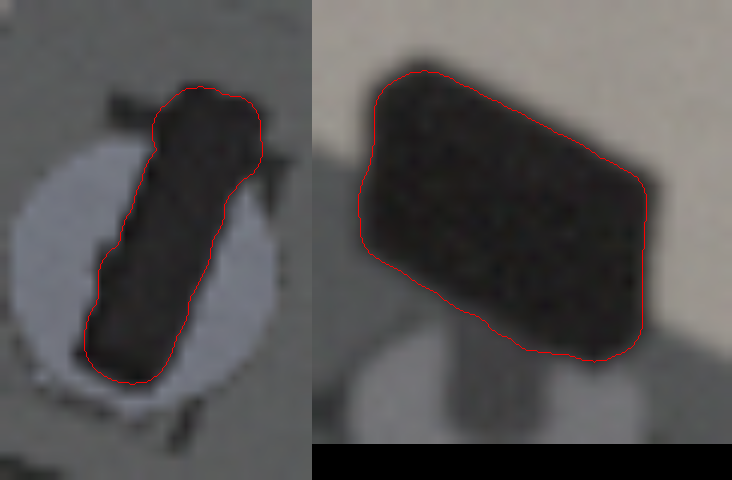

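```bash
python3 - <<'E'
from h import *
def un(p,f,ox,oy): return ((np.array(p)+.5)/f-.5+np.array([ox,oy]))
def yaw(n,a,b,z,f,ox,oy):
    im,K,T=load(n+"0");d=plane(un(a,f,ox,oy),z,K,T)-plane(un(b,f,ox,oy),z,K,T);return np.degrees(np.arctan2(d[1],d[0])),np.linalg.norm(d)
print(yaw("top",(220,37),(43,492),.04,4.5,300,130),yaw("top",(371,92),(205,550),.04,4.5,300,130))
print(yaw("side",(45,215),(590,515),.04,6,205,130))
print("bar",yaw("top",(198,376),(158,483),.102,4.5,300,130),yaw("side",(535,208),(652,270),.102,6,205,130))
from cell import robot
for p,y in(((.5213,-.1325,.21),-20),((.501,.1838,.21),-18.4),((.6007,.1507,.14),-18.4),((.6007,.1507,.14),71.6),((.6007,.1507,.14),-108.4)):
    for o in(0,180): print(p,y+o,np.round(robot.inverse_kinematics(p,[180,0,y+o]),1))
E
```

```text
(np.float64(-23.40361638070284), np.float64(0.22657691712004727)) (np.float64(-22.729729896937858), np.float64(0.22467646800664692))
(np.float64(-22.6088386502262), np.float64(0.22042539857233667))
bar (np.float64(-23.043544323301557), np.float64(0.048315309898378116)) (np.float64(-24.168097064972283), np.float64(0.04348607656138099))
(0.5213, -0.1325, 0.21) -20 [  6.6   9.6 -20.2   0.  -60.2  63.4]
(0.5213, -0.1325, 0.21) 160 [   6.6    9.6  -20.2   -0.   -60.2 -116.6]
(0.501, 0.1838, 0.21) -18.4 [ 41.2   9.2 -20.7   0.  -60.1  30.4]
(0.501, 0.1838, 0.21) 161.6 [  41.2    9.2  -20.7   -0.   -60.1 -149.6]
(0.6007, 0.1507, 0.14) -18.4 [ 32.1  20.7 -15.    0.  -54.3  39.5]
(0.6007, 0.1507, 0.14) 161.6 [  32.1   20.7  -15.    -0.   -54.3 -140.5]
(0.6007, 0.1507, 0.14) 71.6 [ 32.1  20.7 -15.    0.  -54.3 129.5]
(0.6007, 0.1507, 0.14) 251.6 [ 32.1  20.7 -15.    0.  -54.3 -50.5]
(0.6007, 0.1507, 0.14) -108.4 [ 32.1  20.7 -15.    0.  -54.3 -50.5]
(0.6007, 0.1507, 0.14) 71.6 [ 32.1  20.7 -15.    0.  -54.3 129.5]
```

```bash
python3 - <<'E'
from cell import robot
from h import *
robot.goto([.5213,-.1325,.20],[180,0,-22.9]); print(robot.read_state()["time_s"])
robot.move_linear([.5213,-.1325,.089],v=.12)
s=robot.read_state();print(s["time_s"],s["eef_pos"],s["force"])
for n in("side","top"): cv2.imwrite(f"pics/{n}1.png",robot.get_image(n)["color"])
E
python3 -c "
import cv2,numpy as np
a=cv2.imread('pics/side1.png')[90:250,190:390];b=cv2.imread('pics/top1.png')[100:280,270:400]
f=lambda i:cv2.resize(i,(int(i.shape[1]*560/i.shape[0]*.66),int(560*.66)))
cv2.imwrite('pics/g1.png',np.hstack([f(a),f(b)]))"
```

```text
2.3167
3.3917 [ 0.52181243 -0.13256574  0.08960211] [ 0.16293835  0.77325732 -0.62212819]
```

View pics/g1.png

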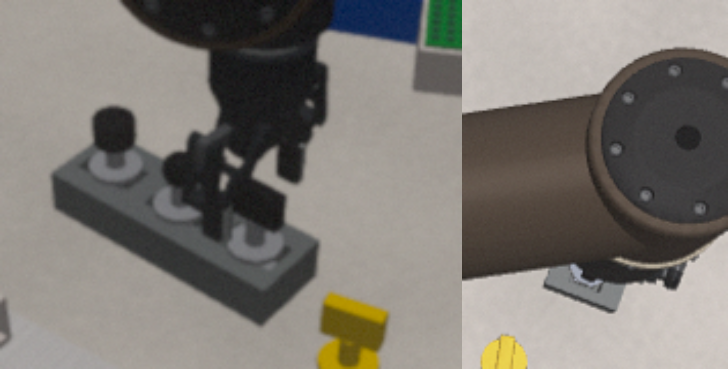

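```bash
python3 - <<'E'
from cell import robot
from h import *
robot.set_gripper(0.0)
s=robot.read_state();print(s["time_s"],s["eef_pos"],s["force"],s["grip_width"])
robot.move_linear([.5213,-.1325,.215],v=.12)
s=robot.read_state();print(s["time_s"],s["eef_pos"],s["force"],s["ft_torque"],s["grip_width"])
for n in("side","top"): cv2.imwrite(f"pics/{n}2.png",robot.get_image(n)["color"])
E
```

```text
4.1417 [ 0.52135845 -0.13250849  0.08913919] [-0.79706902 -0.21852526  2.45796357] 0.013650700642826035
5.3417 [ 0.52077603 -0.13246896  0.21411719] [-0.33654371 -0.16481809 -1.7849465 ] [ 0.00896135 -0.03189368  0.0044733 ] 0.01328004697687798
```

View pics/side2.png

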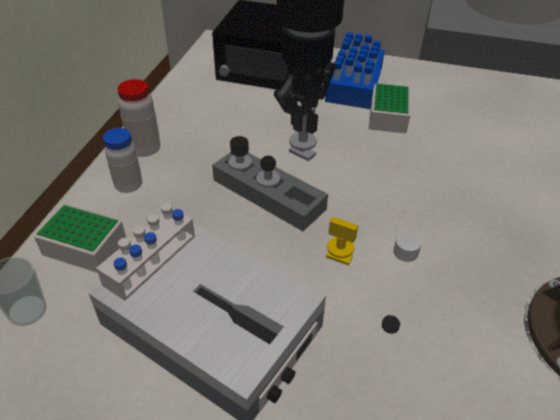

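The stud is lifted clear and upright, with flange at side (303,141) and the well empty. Next I move it over the window.

```bash
python3 - <<'E'
from cell import robot
from h import *
robot.goto([.501,.1838,.20],[180,0,-18.4])
robot.move_linear([.501,.1838,.175],v=.1); robot.pause(.3)
s=robot.read_state();print(s["time_s"],s["eef_pos"],s["eef_rot"],s["force"],s["grip_width"])
for n in("side","top"):
    im=robot.get_image(n)["color"];cv2.imwrite(f"pics/{n}3.png",im)
    if n=="side": cv2.imwrite("pics/side3z.png",cv2.resize(im[200:360,150:340],None,fx=4,fy=3.7*4/3.7,interpolation=2)[:600])
E
```

```text
7.35 [0.50124698 0.18392982 0.17552826] [-1.79956435e+02 -3.07937458e-02 -1.83996091e+01] [-0.01933657 -0.00508958 -2.81996095] 0.013286148642070892
```

View pics/side3z.png

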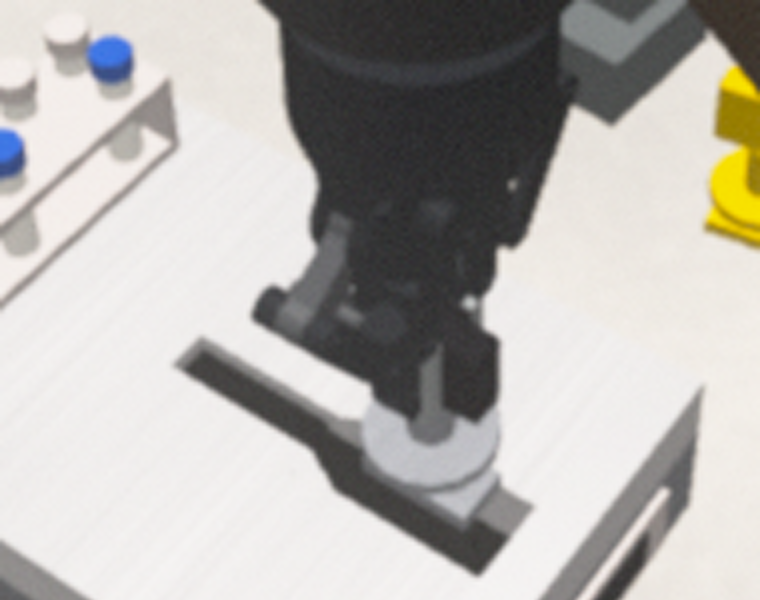

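View pics/top3.png

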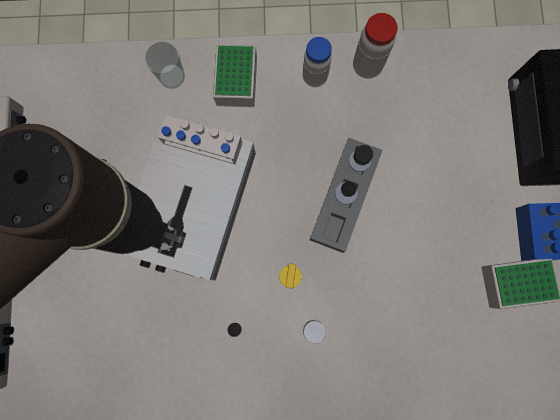

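```bash
python3 - <<'E'
from h import *
im,K,T=load("side0")
a=np.radians(-18.4);R=np.array([[np.cos(a),np.sin(a)],[-np.sin(a),np.cos(a)]])
for c in((430,428),(431,433)):
    uv=(np.array(c)+.5)/4-.5+[150,200]
    p=plane(uv,.1325,K,T);print(p,R@(p[:2]-[.4996,.1846]))
# head end lower corners: (464,526) near-right bottom corner z=.1025
uv=(np.array((464,526))+.5)/4-.5+[150,200];p=plane(uv,.1025,K,T);print(R@(p[:2]-[.4996,.1846]))
E
```

```text
[0.50017873 0.18686018 0.1325    ] [-0.00016428  0.00232731]
[0.49928506 0.18863497 0.1325    ] [-0.00157247  0.00372928]
[-0.0190636   0.01029516]
```

```bash
python3 - <<'E'
from cell import robot
from h import *
for z in (.166,.157,.150,.144):
    robot.move_linear([.501,.1838,z],v=.06)
    s=robot.read_state();print(z,s["time_s"],s["eef_pos"],s["force"],s["ft_torque"])
    if np.linalg.norm(s["force"]-[0,0,-2.3])>8: print("contact");break
robot.pause(.2);s=robot.read_state();print(s["force"])
im=robot.get_image("side")["color"];cv2.imwrite(f"pics/side4.png",im)
cv2.imwrite("pics/side4z.png",cv2.resize(im[230:360,170:340],None,fx=4.5,fy=4.5,interpolation=2))
E
```

```text
0.166 7.75 [0.50059132 0.1835605  0.16528323] [ 0.15143638  1.36732104 -1.55192166] [ 0.03448544  0.06566407 -0.02601911]
0.157 8.05 [0.50071139 0.18357894 0.15640524] [ 0.51943568  0.18439406 -0.43709515] [ 0.01036144 -0.0336272  -0.01085665]
0.15 8.3167 [0.50077204 0.18358959 0.14952443] [-0.40055056  1.00115436 -1.10060415] [-0.02789331 -0.01093892 -0.0188877 ]
0.144 8.5667 [0.5007697  0.18361415 0.14357322] [ 0.08887941 -0.12340975 -2.50496229] [ 0.00563215 -0.05746468 -0.01603407]
[ 0.70560767  1.27596261 -1.16773308]
```

View pics/side4z.png

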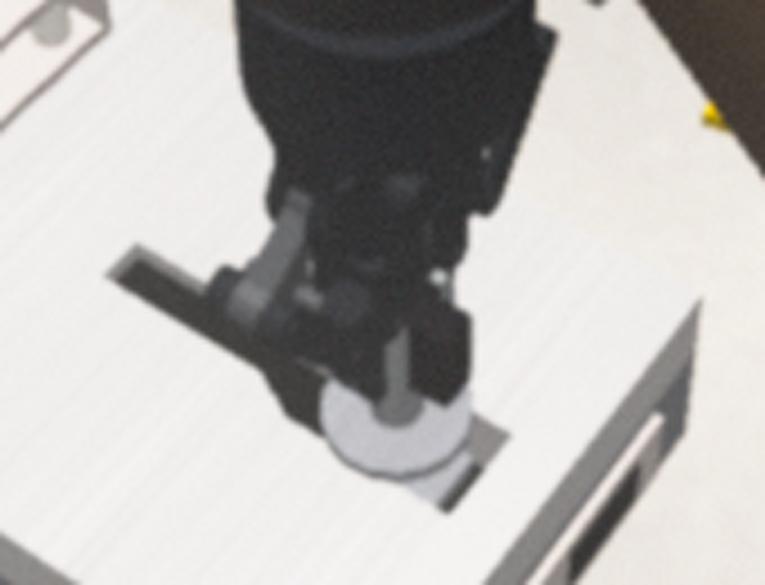

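The head is in the window (corner at crop (445,505)) with no contact force. Now I slide along the slot.

```bash
python3 - <<'E'
from cell import robot
from h import *
u=np.array([np.cos(np.radians(-18.4)),np.sin(np.radians(-18.4))]);e=np.array([.5010,.1838])
for d in (25,35,45,55,70,85,97,101,103,104,105,106,107):
    p=e+u*d/1000
    robot.move_linear([p[0],p[1],.144],v=.06 if d<100 else .03)
    s=robot.read_state();f=s["force"];fl=[f[:2]@u,f[:2]@[-u[1],u[0]],f[2]]
    print(d,round(s["time_s"],2),np.round((s["eef_pos"][:2]-e)@u*1000,2),np.round(fl,1),np.round(s["ft_torque"],2))
    if abs(fl[0])>12 or np.linalg.norm(fl)>18: print("contact");break
im=robot.get_image("side")["color"];cv2.imwrite(f"pics/side5.png",im)
cv2.imwrite("pics/side5z.png",cv2.resize(im[200:360,120:300],None,fx=3.7,fy=3.7,interpolation=2))
E
```

```text
25 9.38 25.2 [-0.4 -0.  -2.9] [0.01 0.04 0.06]
35 9.7 35.29 [ 0.1  0.3 -2. ] [-0.04  0.05  0.01]
45 10.02 45.32 [ 0.2 -0.2 -2.1] [ 0.06  0.03 -0.03]
55 10.33 55.33 [ 0.3 -0.3 -1.6] [0.02 0.   0.03]
70 10.73 70.32 [ 0.2  0.4 -1.4] [-0.   -0.03  0.02]
85 11.13 85.29 [ 0.1  0.9 -0.7] [-0.01  0.04 -0.01]
97 11.48 97.32 [-1.1 -0.  -1.2] [-0.01 -0.05  0.  ]
101 11.77 101.09 [ 0.6 -0.  -1.9] [ 0.05 -0.01  0.11]
103 12.02 103.03 [-0.3 -0.4 -1.4] [-0.01  0.03 -0.03]
104 12.27 104.01 [ 0.7 -0.8 -1.6] [ 0.03 -0.03  0.04]
105 12.52 104.95 [-1.  -0.1 -2.2] [ 0.08  0.24 -0.03]
106 12.77 105.37 [-6.2  0.9  0.5] [0.86 1.8  0.02]
107 13.02 105.73 [-8.7  1.2  1.5] [ 1.51  3.05 -0.02]
```

View pics/side5z.png

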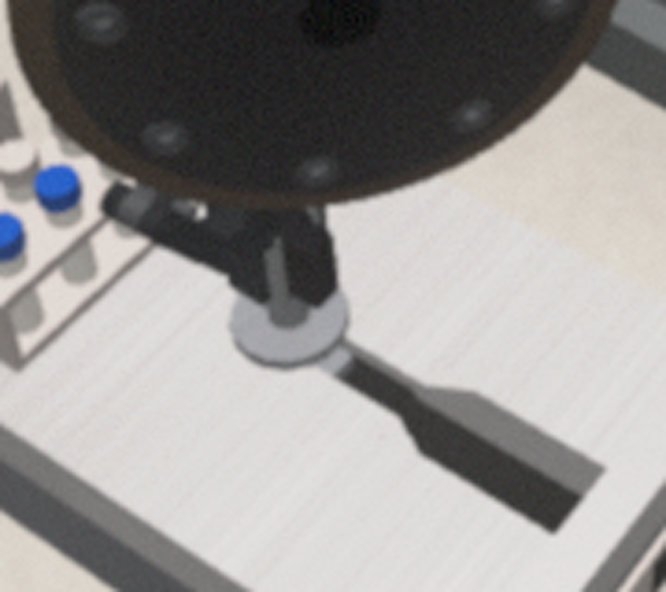

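```bash
python3 - <<'E'
from cell import robot
from h import *
u=np.array([np.cos(np.radians(-18.4)),np.sin(np.radians(-18.4))]);e=np.array([.5010,.1838])
p=e+u*.1045;P=[p[0],p[1],.144]
robot.move_linear(P,v=.03)
for k in (10,25,40,55,70,80,90):
    robot.goto(P,[180,0,-18.4-k])
    s=robot.read_state();f=s["force"];fl=[f[:2]@u,f[:2]@[-u[1],u[0]],f[2]]
    print(k,round(s["time_s"],2),np.round(s["eef_rot"],1),np.round(fl,1),np.round(s["ft_torque"],2))
    if abs(s["ft_torque"][2])>1.5 or np.linalg.norm(fl)>25: print("contact");break
im=robot.get_image("side")["color"];cv2.imwrite(f"pics/side6.png",im)
cv2.imwrite("pics/side6z.png",cv2.resize(im[200:360,120:300],None,fx=3.7,fy=3.7,interpolation=2))
E
```

```text
10 13.61 [-180.    -0.   -28.2] [-0.5 -0.6 -1.5] [0.07 0.04 0.05]
25 13.97 [-180.   -0.  -43.] [ 0.1  0.5 -1.5] [-0.04 -0.04 -0.06]
40 14.32 [-180.   -0.  -58.] [ 0.3 -0.6 -2. ] [-0.04  0.    0.03]
55 14.68 [-180.    -0.   -72.9] [ 0.1 -0.1 -2. ] [-0.04 -0.   -0.04]
70 15.04 [-180.    -0.   -87.9] [-0.7  0.2 -1.3] [-0.01  0.01  0.01]
80 15.33 [180.   -0.  -97.9] [-0.8 -1.1 -2.5] [0.05 0.06 0.  ]
90 15.62 [ 180.    -0.  -107.9] [-0.9 -0.6 -2.3] [0.03 0.2  0.03]
```

View pics/side6z.png

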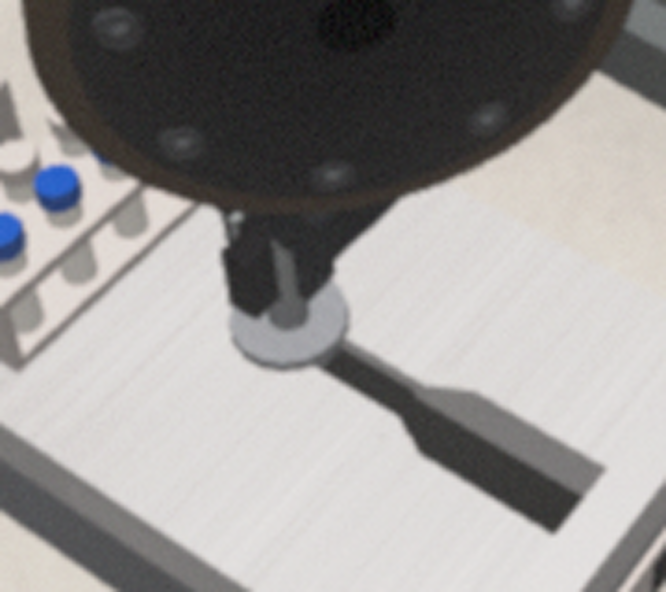

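```bash
python3 - <<'E'
from cell import robot
from h import *
u=np.array([np.cos(np.radians(-18.4)),np.sin(np.radians(-18.4))]);e=np.array([.5010,.1838])
def st(t):
    s=robot.read_state();f=s["force"];fl=[f[:2]@u,f[:2]@[-u[1],u[0]],f[2]]
    print(t,round(s["time_s"],2),np.round(s["eef_pos"],4),np.round(fl,1),np.round(s["ft_torque"],2),round(s["grip_width"],4));return fl
p=e+u*.1045;z=.144
for z in (.142,.141,.140,.139,.138,.137,.136,.135):
    robot.move_linear([p[0],p[1],z],v=.02)
    if st(z)[2]>3: break
im=robot.get_image("side")["color"]
d0=104.5
for d in (105,105.5,106):
    q=e+u*d/1000;robot.move_linear([q[0],q[1],z],v=.02)
    d0=d
    if st(d)[0]<-4: break
cv2.imwrite("pics/side7z.png",cv2.resize(im[200:360,120:300],None,fx=3.7,fy=3.7,interpolation=2))
E
```

```text
0.142 15.93 [0.6001 0.1508 0.1418] [-0.9 -1.3 -1.8] [0.14 0.19 0.02] 0.0132
0.141 16.18 [0.6001 0.1508 0.1409] [-0.4 -0.3 -1.9] [0.11 0.25 0.02] 0.0132
0.14 16.43 [0.6001 0.1508 0.1399] [-0.4 -0.2 -2.8] [0.09 0.34 0.01] 0.0131
0.139 16.68 [0.6002 0.1509 0.1392] [-1.6 -0.4  1.1] [0.2  0.82 0.03] 0.013
0.138 16.93 [0.6002 0.1509 0.1392] [-5.6 -2.   8. ] [0.16 2.01 0.04] 0.0132
105 17.23 [0.6003 0.1509 0.1392] [-7.7 -1.6  9.4] [0.51 2.73 0.01] 0.0133
```

View pics/side7z.png

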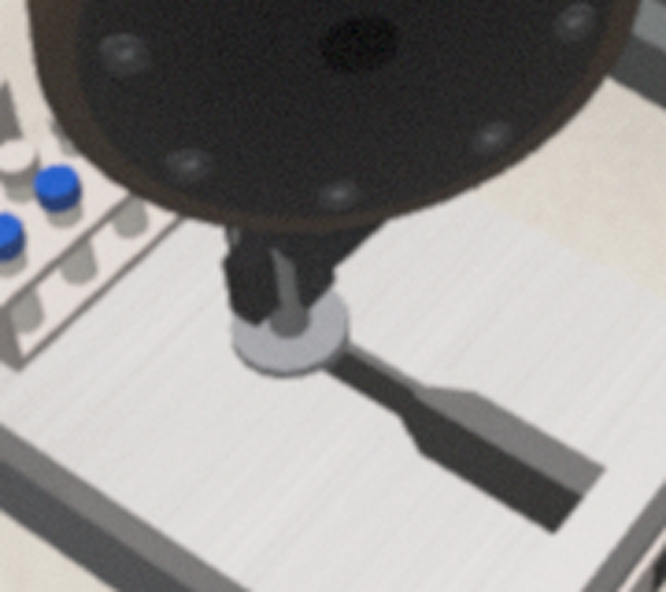

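```bash
python3 - <<'E'
from cell import robot
from h import *
s=robot.read_state();x,y,z=s["eef_pos"];print(s["eef_rot"])
robot.move_linear([x,y,.139],v=.02)
robot.set_gripper(.05)
s=robot.read_state();print(s["time_s"],s["eef_pos"],s["force"],s["grip_width"])
robot.move_linear([x,y,.24],v=.12)
j=robot.read_state()["joint_pos"].copy();j[0]-=60
robot.movej(j);robot.pause(.3)
s=robot.read_state();print(s["time_s"],s["eef_pos"],s["force"])
for n in("side","top"):
    d=robot.get_image(n);cv2.imwrite(f"pics/{n}8.png",d["color"])
a=cv2.imread("pics/side8.png")[190:360,90:330];b=cv2.imread("pics/top8.png")[110:290,110:260]
f=lambda i,s:cv2.resize(i,None,fx=s,fy=s,interpolation=2)
A=f(a,2);B=f(b,2.2);H=max(len(A),len(B));pd=lambda i:cv2.copyMakeBorder(i,0,H-len(i),0,0,0)
cv2.imwrite("pics/fin.png",np.hstack([pd(f(a,1.9)),pd(B)]))
E
```

```text
[-1.79994823e+02  1.77390159e-02 -1.08374999e+02]
17.9167 [0.60048305 0.15080894 0.13894048] [-0.88091624 -0.35285722 -0.73915354] 0.04998895179930384
21.425 [ 0.43080618 -0.44382156  0.23908809] [-0.23793217  0.19385835  0.15450254]
```

View pics/fin.png

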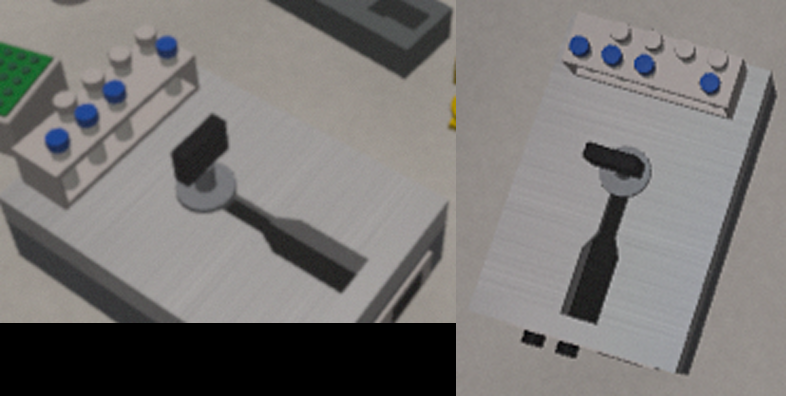

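```bash
python3 - <<'E'
from h import *
u=np.array([np.cos(np.radians(-18.4)),np.sin(np.radians(-18.4))]);v=np.array([-u[1],u[0]])
for n,(x,y,w,h),mid in(("top",(155,165,45,28),(.5403,.1705)),("side",(170,245,45,42),(.5376,.1720))):
    _,K,T=load(n+"0");im=cv2.imread(f"pics/{n}8.png")
    m=(im.max(2)[y:y+h,x:x+w]<58).astype(np.uint8)
    k,l,st,c=cv2.connectedComponentsWithStats(m);i=1+st[1:,4].argmax();P=plane(c[i]+[x,y],.136,K,T)
    e=np.array(mid)+.065*u;d=P[:2]-e;print(n,st[i],"bar-slot_end along/across mm",d@u*1e3,d@v*1e3)
E
```

```text
top [ 13  10  28  16 255] bar-slot_end along/across mm -0.3406748757888978 1.5519959491765425
side [ 11   6  29  36 604] bar-slot_end along/across mm -0.2053604131625566 2.147006081159258
```

The bar is at the slot end to within 0.4 mm along the slot, and 1.6–2.1 mm off-centre across it, inside the ±3.5 mm play. I'm handing in.

```bash
python3 -c "
from cell import robot
robot.job_done()"
```

```text
the job is handed in; nothing more can be done
```

The stud is fitted, locked at the closed end of the slot and released. I handed the job in at about 21.5 s of the 48 s allowed; the hand-in reports no verdict.

- **What I did:** I gripped the flat-bar stud and lifted it out of the caddy, then lowered its head through the window without contact. I slid it along the slot until the stem met the closed end, at 105 mm with about 9 N. There I turned it 90° with almost no resistance and lowered it until the flange was on the deck, at about 9 N. I then let go and moved the arm clear.
- **Last checks:** Both cameras show the stud upright with its flange flat on the deck and the bar lying across the slot. The bar's centre measured 0.2 to 0.3 mm from the slot end along the slot, and 1.6 to 2.1 mm off-centre across it, within the roughly 3.5 mm of side play. The highest wrist force I read was about 12 N, and the force on the arm was near zero after release.
- **Disagreement:** The two cameras gave positions about 3 to 5 mm apart at the start, roughly what their 2 mm calibration allows. I averaged them and relied on contact forces at the end stop and the deck.

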